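Pack the model boats, shut the case and trace its seam

TASK

Stand all the model boats on the desk (two to four of them) upright in the open wooden travel case, then swing its lid shut until it lies flush. To check the joint, take the T-handled stylus from its stand and run its tip slowly and steadily (2 to 3 cm a second) along the lid's seam, keeping to the seam: from the brass dot at the left end of the front seam to the front right corner, then up the right side to the second brass dot; then hang the stylus back in its stand, tip down, as it was. Leave the bell, sanding block, globe, glue jar and brush where they are.

Things in the scene. Friction and masses are not known exactly. Their poses are not given: they have to be found in the camera images.
- case: Fixed dark wood travel case, open top, outside 170 (x) x 250 (y) x 70 (z) mm, walls 14 mm, floor 6 mm thick (blue lining), brass corners. Origin: centre of its underside; x points away from the robot to the hinge side, y to the robot's left. Inside 142 x 222 mm; 54 mm clear height under the shut lid.
- lid (a joint): Lid angle (rad): 0 shut, flush with the rim; pi/2 upright; opens to 1.95. Pale wood panel 136 x 214 x 10 mm, 0.2 kg, hinged about an axis along case y at case x +71, z 70 mm, in the plane of its outer face; free edge 138 mm from it. It lies inside the rim, 4 mm gap (the seam) at front and sides. Stiff hinge (0.3 N m) stays where left; push it from behind and down. Brass tab under the front edge.
- stand: Fixed wooden stand for the stylus: base 110 (x) x 60 (y) x 8 mm, two uprights 10 mm thick at x = +-34 mm, each topped by a notch 22 mm wide (across y), open upward, floor 82 mm and lips 93 mm above the table. Origin: centre of the underside. Between the uprights 58 mm are free.
- stand_seat (a point): Where the middle of the stylus's cross bar is when it hangs in the stand: 89 mm above the stand's underside, on its axis.
- stylus: Loose T-handled stylus, 70 g: orange square bar 90 x 14 x 14 mm along its x; from the bar's middle an 8 mm steel shank runs down to a 5 mm brass ball tip. Origin: lowest point of the tip; z up to the bar, whose middle is at z = 73 mm. Starts hanging tip down in the stand's notches; grip it across the bar's middle, between the uprights. It may hang either way round.
- stylus_tip (a point): Lowest point of the stylus's ball tip (same as the stylus's origin).
- stylus_bar (a point): Middle of the stylus's cross bar, 73 mm above the tip.
- bell: Bystander: bronze ship's bell standing mouth down, 62 mm diameter, 63 mm high. Origin: centre of the underside.
- sanding_block: Bystander: boxwood sanding block 66 x 36 x 30 mm. Origin: centre of the underside.
- globe: Bystander: glass globe of 72 mm diameter on a dark round wooden foot, 82 mm high. Origin: centre of the underside.
- glue_jar: Bystander: closed jar 52 mm diameter, 70 mm high. Origin: centre of the underside.
- brush: Bystander: a brush lying on the desk. Origin: underside.
- tug_red: Loose model boat, may be absent: lacquered red tugboat, white wheelhouse; 60 g. 64 mm long (x -32 mm stern to +32 mm bow), 28 mm wide, flat deck 20 mm high; wheelhouse at the middle 24 (x) x 20 (y) mm, from 20 to 42 mm high (easy to grip), small funnel to 47 mm. Origin: centre of the underside, below the wheelhouse; z up.
- boat_blue: Loose model boat, may be absent: blue-hulled boat, white wheelhouse; 60 g. 64 mm long (x -32 mm stern to +32 mm bow), 28 mm wide, flat deck 20 mm high; wheelhouse at the middle 24 (x) x 20 (y) mm, from 20 to 42 mm high (easy to grip), small funnel to 47 mm. Origin: centre of the underside, below the wheelhouse; z up.
- boat_green: Loose model boat, may be absent: green-hulled boat, pale wood wheelhouse; 60 g. 64 mm long (x -32 mm stern to +32 mm bow), 28 mm wide, flat deck 20 mm high; wheelhouse at the middle 24 (x) x 20 (y) mm, from 20 to 42 mm high (easy to grip), small funnel to 47 mm. Origin: centre of the underside, below the wheelhouse; z up.
- boat_yellow: Loose model boat, may be absent: yellow-hulled boat, grey wheelhouse; 60 g. 64 mm long (x -32 mm stern to +32 mm bow), 28 mm wide, flat deck 20 mm high; wheelhouse at the middle 24 (x) x 20 (y) mm, from 20 to 42 mm high (easy to grip), small funnel to 47 mm. Origin: centre of the underside, below the wheelhouse; z up.
- seam0 (a point): Point 0 of the seam path: the left-hand end of the front seam, at the first brass dot; at the rim's top (x -69, y 100, z 70 mm in the case's frame).
- seam1 (a point): Point 1 of the seam path: a quarter of the way along the front seam; at the rim's top (x -69, y 50, z 70 mm in the case's frame).
- seam2 (a point): Point 2 of the seam path: the middle of the front seam; at the rim's top (x -69, y 0, z 70 mm in the case's frame).
- seam3 (a point): Point 3 of the seam path: three quarters along the front seam; at the rim's top (x -69, y -50, z 70 mm in the case's frame).
- seam4 (a point): Point 4 of the seam path: the front right corner, where the two seams meet; at the rim's top (x -69, y -109, z 70 mm in the case's frame).
- seam5 (a point): Point 5 of the seam path: on the right-hand seam, 39 mm past the corner; at the rim's top (x -30, y -109, z 70 mm in the case's frame).
- seam6 (a point): Point 6 of the seam path: on the right-hand seam, 79 mm past the corner; at the rim's top (x 10, y -109, z 70 mm in the case's frame).
- seam7 (a point): Point 7 of the seam path: the end of the path on the right-hand seam, at the second brass dot; at the rim's top (x 50, y -109, z 70 mm in the case's frame).

How it is judged (in metres and radians):
On the way, in this order (a step that is already met when the one before it is completed fails the run):
1. every model boat present stands upright on the floor of the case, lid still open (x of tug_red in the frame of case between -0.071 and 0.071 m and y of tug_red in the frame of case between -0.111 and 0.111 m and z of each of tug_red, boat_blue, boat_green, boat_yellow in the frame of case below 0.012 m and angle between each of tug_red, boat_blue, boat_green, boat_yellow's own z axis and vertical below 0.2 rad and x of boat_blue in the frame of case between -0.071 and 0.071 m and y of boat_blue in the frame of case between -0.111 and 0.111 m and x of boat_green in the frame of case between -0.071 and 0.071 m and y of boat_green in the frame of case between -0.111 and 0.111 m and x of boat_yellow in the frame of case between -0.071 and 0.071 m and y of boat_yellow in the frame of case between -0.111 and 0.111 m and value of joint lid above 0.5 rad), for 0.2 s.
2. lid swung shut, flush (value of joint lid below 0.04 rad), for 0.2 s.
3. stylus tip within 7 mm of seam0 (the left-hand end of the front seam, at the first brass dot) and moving slower than 50 mm/s, lid shut (value of joint lid below 0.04 rad and distance between stylus_tip and seam0 below 0.007 m and linear speed of stylus below 0.05 m/s), for 0.2 s.
4. stylus tip within 7 mm of seam1 (a quarter of the way along the front seam) and moving slower than 50 mm/s, lid shut (value of joint lid below 0.04 rad and distance between stylus_tip and seam1 below 0.007 m and linear speed of stylus below 0.05 m/s), for 0.2 s.
5. stylus tip within 7 mm of seam2 (the middle of the front seam) and moving slower than 50 mm/s, lid shut (value of joint lid below 0.04 rad and distance between stylus_tip and seam2 below 0.007 m and linear speed of stylus below 0.05 m/s), for 0.2 s.
6. stylus tip within 7 mm of seam3 (three quarters along the front seam) and moving slower than 50 mm/s, lid shut (value of joint lid below 0.04 rad and distance between stylus_tip and seam3 below 0.007 m and linear speed of stylus below 0.05 m/s), for 0.2 s.
7. stylus tip within 7 mm of seam4 (the front right corner, where the two seams meet) and moving slower than 50 mm/s, lid shut (value of joint lid below 0.04 rad and distance between stylus_tip and seam4 below 0.007 m and linear speed of stylus below 0.05 m/s), for 0.2 s.
8. stylus tip within 7 mm of seam5 (on the right-hand seam, 39 mm past the corner) and moving slower than 50 mm/s, lid shut (value of joint lid below 0.04 rad and distance between stylus_tip and seam5 below 0.007 m and linear speed of stylus below 0.05 m/s), for 0.2 s.
9. stylus tip within 7 mm of seam6 (on the right-hand seam, 79 mm past the corner) and moving slower than 50 mm/s, lid shut (value of joint lid below 0.04 rad and distance between stylus_tip and seam6 below 0.007 m and linear speed of stylus below 0.05 m/s), for 0.2 s.
10. stylus tip within 7 mm of seam7 (the end of the path on the right-hand seam, at the second brass dot) and moving slower than 50 mm/s, lid shut (value of joint lid below 0.04 rad and distance between stylus_tip and seam7 below 0.007 m and linear speed of stylus below 0.05 m/s), for 0.2 s.
At the end, for the whole second after the job is handed in: Every boat present is upright (within 0.2 rad) on the floor of the case, the lid is shut (below 0.04 rad), and the stylus hangs still in its stand: bar in both notches, its middle within 15 mm of the seat sideways and 4 mm in height, bar within 0.2 rad of the stand's axis (x of tug_red in the frame of case between -0.071 and 0.071 m and y of tug_red in the frame of case between -0.111 and 0.111 m and z of each of tug_red, boat_blue, boat_green, boat_yellow in the frame of case below 0.012 m and angle between each of tug_red, boat_blue, boat_green, boat_yellow's own z axis and vertical below 0.2 rad and x of boat_blue in the frame of case between -0.071 and 0.071 m and y of boat_blue in the frame of case between -0.111 and 0.111 m and x of boat_green in the frame of case between -0.071 and 0.071 m and y of boat_green in the frame of case between -0.111 and 0.111 m and x of boat_yellow in the frame of case between -0.071 and 0.071 m and y of boat_yellow in the frame of case between -0.111 and 0.111 m and value of joint lid below 0.04 rad and horizontal distance between stylus_bar and stand_seat below 0.015 m and z of stylus_bar in the frame of stand_seat between -0.004 and 0.004 m and angle between the x axis of stylus and the x axis of stand, either way round below 0.2 rad and angle between stylus's own z axis and vertical below 0.15 rad and linear speed of stylus below 0.02 m/s); the robot touches nothing.
It fails at once if the bell is moved more than 5 cm from where it stood (distance of bell from where it was at the start of the episode above 0.05 m).
It fails at once if the sanding block is moved more than 5 cm from where it stood (distance of sanding_block from where it was at the start of the episode above 0.05 m).
It fails at once if the globe is moved more than 5 cm from where it stood (distance of globe from where it was at the start of the episode above 0.05 m).
It fails at once if the glue jar is moved more than 5 cm from where it stood (distance of glue_jar from where it was at the start of the episode above 0.05 m).
It fails at once if the brush is moved more than 5 cm from where it stood (distance of brush from where it was at the start of the episode above 0.05 m).
Of tug_red, boat_blue, boat_green, boat_yellow only 2 to 4 are there at a start; the rules pass over those that are not, and their reading is None.
At some moment in a run one of tug_red, boat_blue, boat_green, boat_yellow may be knocked a few centimetres aside while the robot is not near it.
It also fails if it takes over 210 s, if anything falls off the work surface, if the arm or the gripper's body presses on something with over 40 N, if the wrist force passes 120 N, or if a joint passes its speed limit or range.

ROBOT

A 7-joint arm with a two-finger parallel gripper is mounted at the origin on the work surface. World frame = base frame: x ahead of the robot, y to its left, z up, the work surface at z = 0. Lengths are in mm, angles in rad, forces in N, time in s.
With the tool pointing down it reaches from about 425 to 875 mm from the base axis. Payload 8.4 kg.
Tool frame: the origin (TCP) lies at the very end of the fingers, on their centre line; the grasp point (between the pads) lies 19 mm behind it; z points along the fingers, y is the line along which they close (so a half turn about z gives the same grasp; the last joint's range is limited). The gripper opens to 87 mm and grips with 3 to 60 N. Pads are 19 mm wide; open, the fingers measure 117 mm over their backs; the gripper's body (75 mm by 190 mm) begins 51 mm behind the grasp point.
Start: joints at [-1.329, 0.333, 0.04, 1.465, -0.013, 1.343, -0.059], TCP at [217.257, 612.587, 222.546] pointing down, gripper open.
Joint ranges: [-2.58, 2.58], [-0.38, 2.09], [-1.3, 1.39], [0.25, 2.4], [-1.5, 4.64], [0.08, 2.09], [-2.65, 2.65]. Speed limits (rad/s): [2.22, 2.22, 2.79, 2.79, 3.14, 3.14, 3.14].

INTERFACE

Orientations are given as a rotation vector (axis times angle).
In Python, from bench import manip, vision gives the robot as it stands.
- The arm moves only by the tool jog_arm, never from a script. Its argument "moves" is a list that holds one entry, the list of rows, each a list of 4 numbers: the shift along the tool's x, y, z in mm, then the turn about the tool's z in rad. A call has 1 to 20 rows; each row is the pose to reach, as a shift and turn from the pose commanded when the call began, along the tool's axes at that moment; what a row does not reach only later rows make up. A row lasts 1/10 s, in which the tool goes at most 50 mm and 8.59 degrees, less where a joint would pass 70% of its speed; a pose out of reach is approached as far as the arm can. A call with a gripper value outside its range is refused whole. "jaw" is the opening, from -1 (shut) to 1 (fully open), set as the call begins (left out, the last holds). The fingers move at their own pace and stop on an object; "grip_force" is the grip in N (left out, the last holds). Time passes only in rows, so rows that repeat a pose let the fingers close. It gives the time, the measured TCP pose, the force, the opening and the grip force at its end, in the units of the state.
- manip.get_obs(): the state, without advancing time (a new reading comes with each control period).
- vision.capture(name): name is "scene" or "top"; returns the picture (480x640x3 uint8, red, green, blue); there is no depth.
- vision.get_calibration(name): a dict with "fx", "fy", "cx", "cy" (pixels), "dist" ([k1, k2, p1, p2, k3] as OpenCV has them; the pictures are not rectified), "R" (3x3) and "t" (3): a world point X has camera coordinates R X + t. Camera axes: x right, y down, z forward; pixel columns grow to the right and rows downward; lengths in mm; the calibration is good to about 2 mm. A picture is of the moment at which its call begins. get_calibration takes no time and is no camera call.
- manip.sign_off(): hands the job in; it is judged then, once.
The state is a dict: "t": time; "q": joint angles; "joint_vel": joint speeds; "joint_efforts": joint torques, N m; "ee_pos": TCP position; "ee_rot": TCP orientation; "contact_force": force on the tool from outside, world axes, zero at the start; "wrist_torque": the same for the moment, N m; "gripper_width": finger opening in mm; "finger_force": force on a finger pad.
Only numpy, scipy, OpenCV 4.12 (cv2) and the standard library are available. Lean on these libraries where they do the work, as an engineer would, in place of code of your own. Each camera call takes 0.05 s, during which the arm holds its last target. There are 200 camera calls.

## Working session

There is one attempt and no reset: what is moved stays moved. The work goes in short steps, Python scripts to look and compute and a tool call to move; the robot and the scene stay as the last step left them, time stands still between calls to the robot, and variables do not carry over. Pictures are saved under pics/ and viewed, at most 14 in all, crops included, and the job is handed in when it is done.

Besides the shell and the picture viewer there is one more tool, called in YAML: its name, and indented under it one key for each argument. jog_arm: Moves the arm, as the interface text tells. Its arguments: {"type":"object","properties":{"moves":{"type":"array","items":{"type":"array","items":{"type":"array","items":{"type":"number"}}}},"jaw":{"type":"number"},"grip_force":{"type":"number"}},"required":["moves"]}

```bash
mkdir -p pics; ls; cat > h.py <<'E'
import numpy as np, cv2
from scipy.spatial.transform import Rotation as R
from bench import manip, vision
def ray(name,px):
    c=vision.get_calibration(name);K=np.array([[c['fx'],0,c['cx']],[0,c['fy'],c['cy']],[0,0,1.]])
    u=cv2.undistortPoints(np.array(px,float).reshape(-1,1,2),K,np.array(c['dist'],float)).reshape(-1,2)
    Rm=np.array(c['R']);t=np.array(c['t']).ravel()
    return -Rm.T@t, np.c_[u,np.ones(len(u))]@Rm
def at(name,px,z):
    o,d=ray(name,px);z=np.broadcast_to(z,len(d))
    return o+d*((z-o[2])/d[:,2])[:,None]
def proj(name,X):
    c=vision.get_calibration(name);K=np.array([[c['fx'],0,c['cx']],[0,c['fy'],c['cy']],[0,0,1.]])
    return cv2.projectPoints(np.array(X,float).reshape(-1,3),cv2.Rodrigues(np.array(c['R'],float))[0],np.array(c['t'],float),K,np.array(c['dist'],float))[0].reshape(-1,2)
def snap(name,fn,box=None,s=1):
    im=vision.capture(name)
    if box: im=im[box[1]:box[3],box[0]:box[2]]
    cv2.imwrite('pics/'+fn,cv2.resize(im[...,::-1],None,fx=s,fy=s,interpolation=cv2.INTER_CUBIC))
def totool(dw):  # world shift -> tool shift
    return R.from_rotvec(manip.get_obs()['ee_rot']).inv().apply(dw)
E
python3 - <<'E'
from h import *
np.set_printoptions(suppress=True,precision=3)
for n in('scene','top'):
    snap(n,n+'0.png',s=1.25); o,d=ray(n,[[320,240]]); print(n,o,d, vision.get_calibration(n))
o=manip.get_obs(); print(o, R.from_rotvec(o['ee_rot']).as_matrix())
E
```

```text
pics
scene [1217.227 -360.108  877.155] [[-0.559  0.355 -0.749]] {'fx': 464.95802719155444, 'fy': 464.95802719155444, 'cx': 320.94575404356755, 'cy': 235.60206578863668, 'dist': array([-0.101,  0.   ,  0.   ,  0.   ,  0.   ]), 'R': array([[ 0.524,  0.851,  0.014],
       [ 0.638, -0.381, -0.669],
       [-0.564,  0.36 , -0.743]]), 't': array([-343.967, -326.527, 1468.259])}
top [ 500.744   46.009 1076.01 ] [[ 0.105 -0.025 -0.994]] {'fx': 448.85513242690973, 'fy': 448.85513242690973, 'cx': 315.3182647546859, 'cy': 243.54913284680615, 'dist': array([-0.075,  0.   ,  0.   ,  0.   ,  0.   ]), 'R': array([[-0.017, -1.   ,  0.013],
       [-0.995,  0.016, -0.098],
       [ 0.097, -0.014, -0.995]]), 't': array([  40.886,  602.599, 1022.673])}
{'t': 0.1, 'q': array([-1.329,  0.334,  0.04 ,  1.466, -0.013,  1.343, -0.058]), 'joint_vel': array([ 0.   ,  0.   , -0.   , -0.001, -0.001,  0.   ,  0.001]), 'joint_efforts': array([  0.006, -65.781,   1.341, -40.471,  -0.06 ,   0.041,   0.   ]), 'ee_pos': array([217.139, 612.229, 221.762]), 'ee_rot': array([-0.533, -3.096,  0.002]), 'contact_force': array([-0.082, -0.393,  0.487]), 'wrist_torque': array([-0.011,  0.015,  0.037]), 'finger_force': 0.0, 'gripper_width': 86.70465203463831} [[-0.942  0.334 -0.   ]
 [ 0.334  0.942 -0.001]
 [-0.    -0.001 -1.   ]]
```

View pics/top0.png

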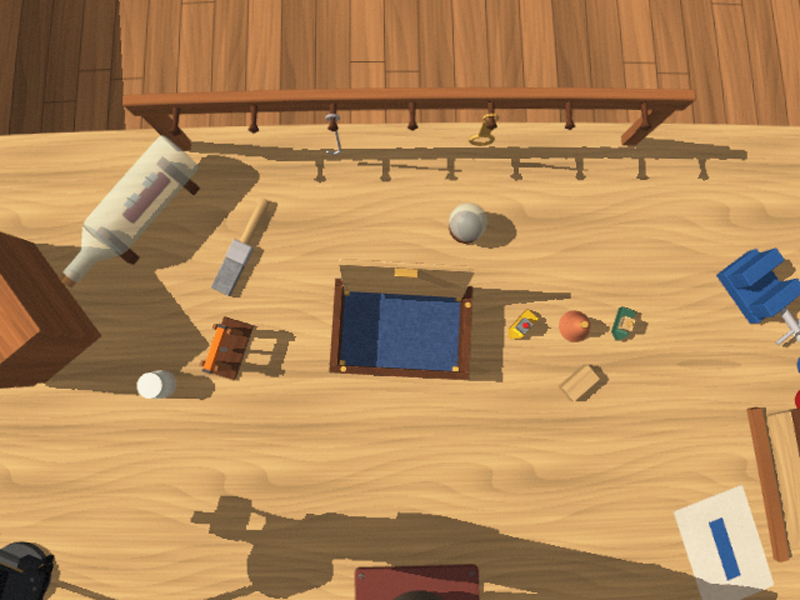

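View pics/scene0.png

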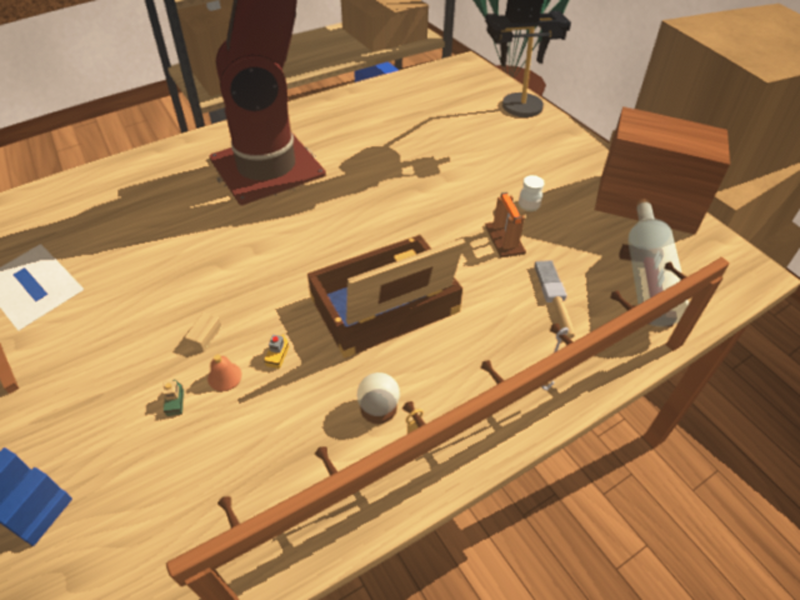

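```bash
python3 - <<'E'
from h import *
im=vision.capture('top')[...,::-1]; sc=vision.capture('scene')[...,::-1]
def c(im,x,y,w,h,s): return cv2.resize(im[y:y+h,x:x+w],None,fx=s,fy=s,interpolation=cv2.INTER_CUBIC)
a=np.vstack([c(im,400,235,133,50,6)[:,:798],c(im,260,205,133,100,6)[:,:798]][:2])[:600]; cv2.imwrite('pics/a.png',a[:600])
b=np.vstack([np.hstack([c(im,155,245,80,60,5),c(im,565,185,75,60,5)[:,:375]]),np.hstack([c(sc,120,250,120,90,3.3333),c(sc,240,185,140,100,2.7)[:300,:375]])]); cv2.imwrite('pics/b.png',b); print(a.shape,b.shape)
E
```

```text
Traceback (most recent call last):
ValueError: all the input array dimensions except for the concatenation axis must match exactly, but along dimension 0, the array at index 0 has size 300 and the array at index 1 has size 270
```

View pics/a.png

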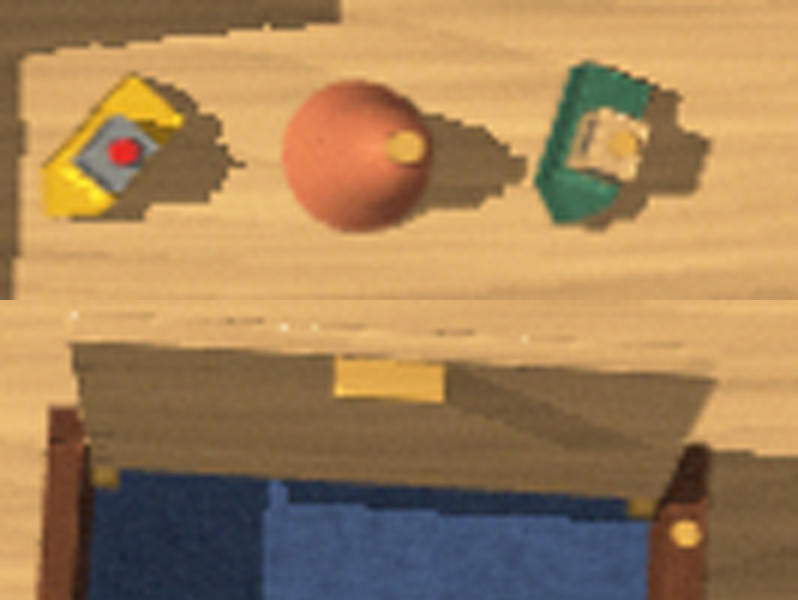

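```bash
python3 - <<'E'
from h import *
im=vision.capture('top')[...,::-1]; sc=vision.capture('scene')[...,::-1]
def c(im,x,y,w,h,s): return cv2.resize(im[y:y+h,x:x+w],(int(w*s),int(h*s)),interpolation=cv2.INTER_CUBIC)
b=np.vstack([np.hstack([c(im,155,245,80,60,5),c(im,560,260,80,60,5)]),c(im,260,255,133,50,6)]); cv2.imwrite('pics/b.png',b); print(b.shape)
E
```

```text
Traceback (most recent call last):
ValueError: all the input array dimensions except for the concatenation axis must match exactly, but along dimension 1, the array at index 0 has size 800 and the array at index 1 has size 798
```

```bash
python3 - <<'E'
from h import *
im=vision.capture('top')[...,::-1]
def c(im,x,y,w,h,s): return cv2.resize(im[y:y+h,x:x+w],(int(w*s),int(h*s)),interpolation=cv2.INTER_CUBIC)
b=np.vstack([np.hstack([c(im,155,245,80,60,5),c(im,560,260,80,60,5)]),c(im,260,255,160,60,5)]); cv2.imwrite('pics/b.png',b)
E
```

```text
(no output)
```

View pics/b.png

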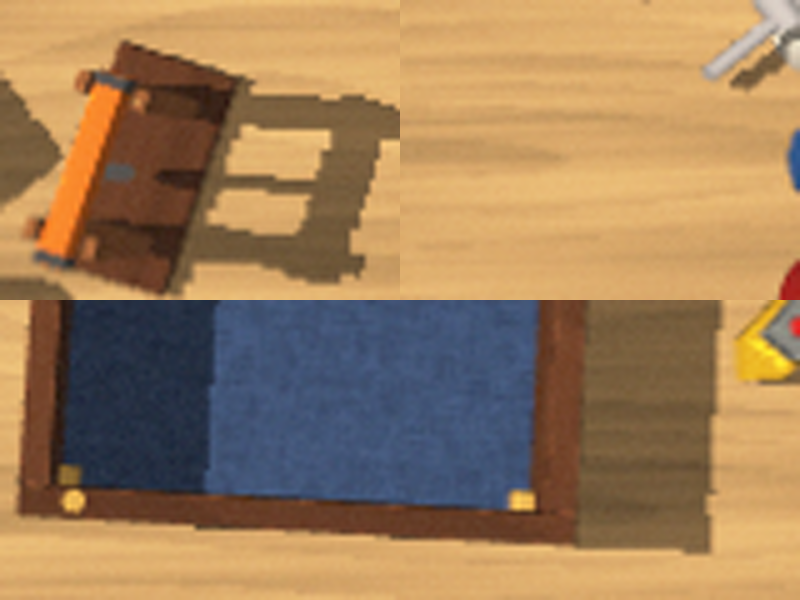

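```bash
cat > m.py <<'E'
from h import *
from scipy.optimize import least_squares
np.set_printoptions(suppress=True,precision=2)
def T(p,X): 
    c,s=np.cos(p[2]),np.sin(p[2]); X=np.array(X,float); return np.c_[p[0]+c*X[:,0]-s*X[:,1],p[1]+s*X[:,0]+c*X[:,1],X[:,2]]
def fit(n,X,px,p0):
    r=least_squares(lambda p:(proj(n,T(p,X))-px).ravel(),p0,loss='soft_l1'); print(r.x,'res',r.fun.reshape(-1,2)); return r.x
if __name__=='__main__':
    fit('top',[[-85,125,70],[-85,-125,70],[85,125,70],[85,-125,70]],np.array([[263.6,297.6],[375.4,304],[268.3,223],[378.3,229.2]]),[550,30,0])
    a=at('top',[[177,261.5],[165.6,297]],96); print('bar',a,np.linalg.norm(a[0]-a[1]),a.mean(0))
    A=lambda P:[[400+x/6,235+y/6] for x,y in P]
    for w,st,bow in(([118,154],[157,96],[45,215]),([610,145],[618,71],[560,222])):
        W=at('top',A([w]),42)[0]; s,b=at('top',A([st,bow]),20); print('boat',W,'deck',s,b,np.linalg.norm(b-s),'yaw',np.arctan2(*(b-s)[1::-1]))
    print('edge',at('top',[[639,292],[639,318]],0)); print('bell',at('top',A([[357,155]]),10),'globe',at('top',[[373.6,178]],40),'block',at('top',[[465,306]],30),'brush',at('top',[[188,215]],0),'jar',at('top',[[123,308]],70))
    a=at('top',[[288,212],[379,217]],200);print('lidtop',a)
E
python3 m.py
```

```text
[554.7   18.49  -0.07] res [[-0.19  0.54]
 [-0.05  0.24]
 [ 0.02 -0.39]
 [ 0.23 -0.4 ]]
bar [[561.88 335.95  96.  ]
 [484.72 360.37  96.  ]] 80.93464991122683 [523.3  348.16  96.  ]
boat [ 558.17 -210.5    42.  ] deck [ 582.13 -232.49   20.  ] [ 535.84 -185.97   20.  ] 65.62707388963494 yaw 2.35360290263027
boat [ 558.15 -406.22   42.  ] deck [ 589.03 -420.85   20.  ] [ 529.04 -393.58   20.  ] 65.89355033421346 yaw 2.7149302153007047
edge [[ 470.79 -781.41    0.  ]
 [ 405.98 -776.71    0.  ]]
bell [[ 557.81 -315.51   10.  ]] globe [[ 755.64 -109.25   40.  ]] block [[ 450.57 -317.19   30.  ]] brush [[680.65 338.9    0.  ]] jar [[460.7  465.59  70.  ]]
lidtop [[649.91  86.33 200.  ]
 [637.29 -93.51 200.  ]]
```

```bash
cat > g.py <<'E'
import sys
from h import *
# usage: g.py x,y,z,yaw ... -> tool shifts and turn from the present pose
o=manip.get_obs(); r=R.from_rotvec(o['ee_rot']); m=r.as_matrix(); y0=np.arctan2(m[1,0],m[0,0])
print('t',round(o['t'],2),'pos',o['ee_pos'].round(1),'yaw',y0.round(3),'w',round(o['gripper_width'],1),'F',o['contact_force'].round(1),'tilt',m[:2,2].round(3),'q',o['q'].round(2))
for a in sys.argv[1:]:
    v=[float(k) for k in a.split(',')]; s=r.inv().apply(np.array(v[:3])-o['ee_pos'])
    t=(y0-v[3]+np.pi/2)%np.pi-np.pi/2
    print(s.round(1),round(t,3))
E
python3 g.py 490,150,222,2.8 558.2,-210.5,110,2.43; python3 -c "
from h import *
print(at('top',[[272,208],[380,214.4]],200))"
```

```text
t 0.35 pos [217.2 612.5 222.3] yaw 2.801 w 87.2 F [-0.1  0.3  0.4] tilt [-0. -0.] q [-1.33  0.33  0.04  1.47 -0.01  1.34 -0.06]
[-411.7 -344.7    0.5] 0.001
[-596.4 -661.6  112.7] 0.371
[[658.41052207 117.87114899 200.        ]
 [642.47359739 -95.66602194 200.        ]]
```

jog_arm:
  moves:
    - [[-412,-345,0,0],[-412,-345,0,0],[-412,-345,0,0],[-412,-345,0,0],[-412,-345,0,0],[-412,-345,0,0],[-412,-345,0,0],[-412,-345,0,0],[-412,-345,0,0],[-412,-345,0,0],[-412,-345,0,0],[-596,-662,0,0.37],[-596,-662,0,0.37],[-596,-662,0,0.37],[-596,-662,0,0.37],[-596,-662,0,0.37],[-596,-662,0,0.37],[-596,-662,0,0.37],[-596,-662,0,0.37],[-596,-662,110,0.37]]
  jaw: 0.15

```text
t: 2.35
ee_pos: [560.8, -216.5, 177.6]
ee_rot: [1.097, 2.932, -0.001]
contact_force: [1.2, 0.2, 0.2]
gripper_width: 50.2
finger_force: 0.0
```

```bash
python3 g.py 558.2,-210.5,110,2.43 558.2,-210.5,24,2.43
```

```text
t 2.35 pos [ 560.8 -216.5  177.6] yaw 2.425 w 50.2 F [1.2 0.2 0.2] tilt [ 0.01  -0.004] q [-0.31  0.3   0.74  1.69 -0.22  1.22  1.33]
[ 6.6  2.5 67.6] -0.005
[  7.5   2.2 153.6] -0.005
```

jog_arm:
  moves:
    - [[0,0,48,0],[0,0,48,0],[0,0,48,0],[0,0,48,0]]

```text
t: 2.75
ee_pos: [559.2, -211.1, 127.3]
ee_rot: [1.092, 2.942, 0.001]
contact_force: [-0.7, -0.1, 0.6]
gripper_width: 50.2
finger_force: 0.0
```

```bash
python3 g.py 558.2,-210.5,24,2.43; python3 - <<'E'
from h import *
im=vision.capture('top')[...,::-1]; sc=vision.capture('scene')[...,::-1]
def c(im,x,y,w,h,s): return cv2.resize(im[y:y+h,x:x+w],(int(w*s),int(h*s)),interpolation=cv2.INTER_CUBIC)
cv2.imwrite('pics/c.png',np.hstack([c(im,390,200,80,100,5),c(sc,180,220,80,100,5)]))
E
```

```text
t 2.75 pos [ 559.2 -211.1  127.3] yaw 2.431 w 50.2 F [-0.7 -0.1  0.6] tilt [ 0.003 -0.001] q [-0.3   0.35  0.72  1.75 -0.25  1.14  1.36]
[  1.4  -0.3 103.3] 0.001
```

View pics/c.png

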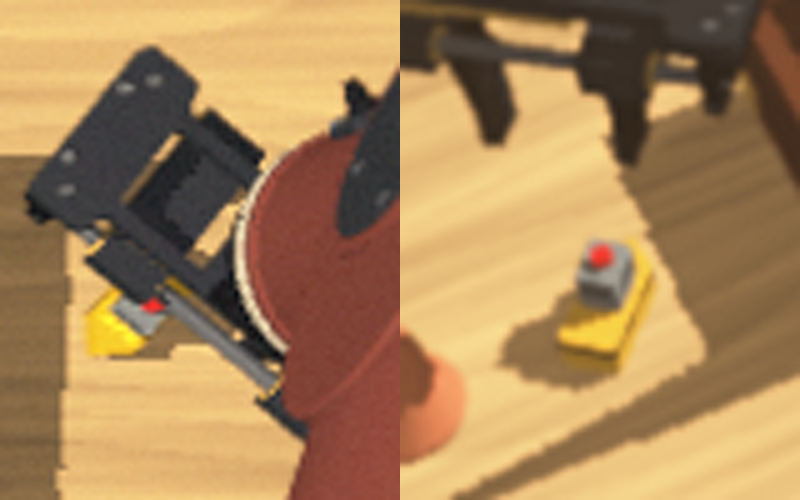

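jog_arm:
  moves:
    - [[1.5,0,40,0],[1.5,0,75,0],[1.5,0,95,0],[1.5,0,102.5,0],[1.5,0,102.5,0],[1.5,0,102.5,0]]

```text
t: 3.45
ee_pos: [557.7, -210.0, 23.8]
ee_rot: [1.092, 2.943, 0.0]
contact_force: [-0.0, -1.7, 0.0]
gripper_width: 50.2
finger_force: 0.0
```

jog_arm:
  moves:
    - [[0,0,0,0],[0,0,0,0],[0,0,0,0],[0,0,0,0],[0,0,0,0],[0,0,0,0],[0,0,-20,0],[0,0,-60,0],[0,0,-110,0],[0,0,-110,0]]
  jaw: -1
  grip_force: 15

```text
t: 4.45
ee_pos: [559.7, -211.5, 138.3]
ee_rot: [1.091, 2.936, 0.002]
contact_force: [0.8, 0.2, -0.6]
gripper_width: 19.7
finger_force: 15.0
```

```bash
python3 - <<'E'
from m import *
p=[554.7,18.5,-.07]; print(T(p,[[-18,-50,0],[-18,45,0]]))
E
python3 g.py 533,-30,135,3.072 533,-30,35,3.072
```

```text
[[533.25 -30.12   0.  ]
 [539.89  64.65   0.  ]]
t 4.45 pos [ 559.7 -211.5  138.3] yaw 2.43 w 19.7 F [ 0.8  0.2 -0.6] tilt [ 0.009 -0.002] q [-0.31  0.34  0.73  1.74 -0.25  1.15  1.35]
[138.7 120.    2.7] -0.642
[139.6 119.6 102.7] -0.642
```

jog_arm:
  moves:
    - [[70,60,0,-0.2],[139,120,0,-0.4],[139,120,0,-0.642],[139,120,0,-0.642],[139,120,0,-0.642],[139,120,0,-0.642],[139,120,0,-0.642],[139,120,0,-0.642]]

```text
t: 5.25
ee_pos: [529.5, -29.2, 131.9]
ee_rot: [-0.113, -3.139, 0.001]
contact_force: [0.0, 0.5, -1.4]
gripper_width: 19.9
finger_force: 15.0
```

```bash
python3 g.py 533,-30,30.5,3.072
```

```text
t 5.25 pos [529.5 -29.2 131.9] yaw 3.07 w 19.9 F [ 0.   0.5 -1.4] tilt [-0. -0.] q [-0.54  0.17  0.57  1.89 -0.1   1.11  1.56]
[ -3.6  -0.5 101.4] -0.002
```

jog_arm:
  moves:
    - [[-3,0,40,0],[-3,0,75,0],[-3,0,92,0],[-3,0,97,0],[-3,0,97,0],[-3,0,97,0],[-3,0,97,0]]

```text
t: 5.95
ee_pos: [533.5, -28.3, 36.3]
ee_rot: [0.109, 3.138, 0.001]
contact_force: [0.2, -0.3, -1.0]
gripper_width: 19.7
finger_force: 15.0
```

jog_arm:
  moves:
    - [[0,0,3,0],[0,0,5.5,0],[0,0,6,0],[0,0,6,0]]

```text
t: 6.35
ee_pos: [532.4, -28.2, 29.0]
ee_rot: [-0.108, -3.139, 0.0]
contact_force: [-0.5, -0.9, -1.5]
gripper_width: 19.8
finger_force: 15.0
```

jog_arm:
  moves:
    - [[0,0,0,0],[0,0,0,0],[0,0,0,0],[0,0,-15,0],[0,0,-50,0],[0,0,-100,0],[0,0,-120,0],[0,0,-120,0]]
  jaw: 0.05

```text
t: 7.15
ee_pos: [534.8, -28.3, 153.7]
ee_rot: [0.109, 3.133, 0.003]
contact_force: [0.3, -1.1, -0.8]
gripper_width: 45.6
finger_force: 0.0
```

```bash
python3 g.py 520,-230,150,3.07 558.2,-406.2,110,2.89; python3 - <<'E'
from h import *
im=vision.capture('top')[...,::-1]; sc=vision.capture('scene')[...,::-1]
def c(im,x,y,w,h,s): return cv2.resize(im[y:y+h,x:x+w],(int(w*s),int(h*s)),interpolation=cv2.INTER_CUBIC)
cv2.imwrite('pics/d.png',np.vstack([np.hstack([c(im,470,230,80,60,5),c(sc,100,280,80,60,5)]),np.hstack([c(im,300,220,80,60,5),c(sc,240,190,133.3,100,3)[:,:400]])]))
E
```

```text
t 7.15 pos [534.8 -28.3 153.7] yaw 3.072 w 45.6 F [ 0.3 -1.1 -0.8] tilt [0.007 0.001] q [-0.55  0.15  0.58  1.86 -0.09  1.14  1.56]
[   0.9 -202.2    3.3] 0.002
[ -49.2 -375.4   43.3] 0.182Traceback (most recent call last):
  File "<stdin>", line 4, in <module>
  File "<stdin>", line 3, in c
TypeError: slice indices must be integers or None or have an __index__ method
```

```bash
python3 - <<'E'
from h import *
im=vision.capture('top')[...,::-1]; sc=vision.capture('scene')[...,::-1]
def c(im,x,y,w,h,s): return cv2.resize(im[y:y+h,x:x+w],(int(w*s),int(h*s)),interpolation=cv2.INTER_CUBIC)
cv2.imwrite('pics/d.png',np.vstack([np.hstack([c(im,470,230,80,60,5),c(sc,100,280,80,60,5)]),np.hstack([c(im,300,220,80,60,5),c(sc,240,190,100,75,4)])]))
E
```

```text
(no output)
```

View pics/d.png

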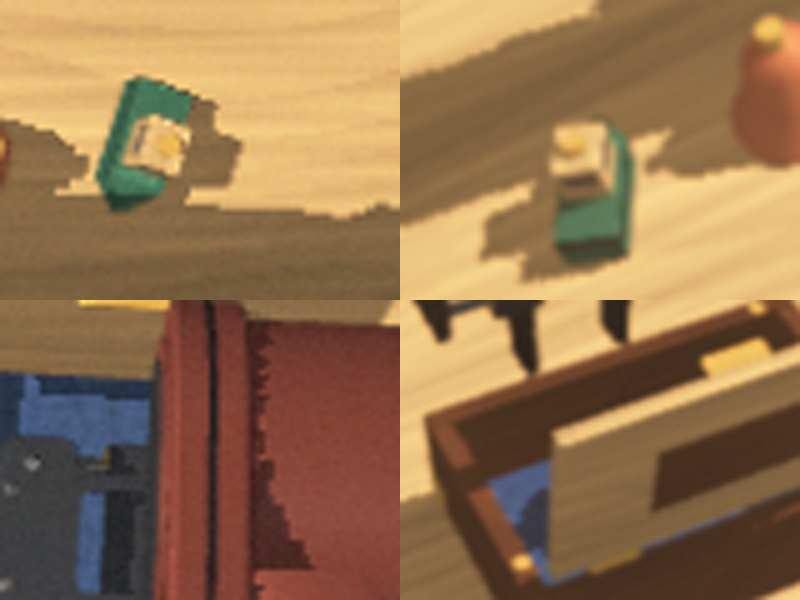

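jog_arm:
  moves:
    - [[-25,-188,0,0.1],[-25,-188,0,0.1],[-25,-188,0,0.1],[-25,-188,0,0.1],[-49,-375,0,0.18],[-49,-375,0,0.18],[-49,-375,0,0.18],[-49,-375,0,0.18],[-49,-375,30,0.18],[-49,-375,43,0.18],[-49,-375,43,0.18],[-49,-375,43,0.18]]

```text
t: 8.55
ee_pos: [556.0, -404.2, 105.9]
ee_rot: [-0.387, -3.117, -0.001]
contact_force: [0.1, 0.5, 0.4]
gripper_width: 46.1
finger_force: 0.0
```

```bash
python3 g.py 558,-406,24,2.89
```

```text
t 8.55 pos [ 556.  -404.2  105.9] yaw 2.894 w 46.1 F [0.1 0.5 0.4] tilt [-0.001  0.001] q [ 0.08  0.57  0.7   1.52 -0.38  1.19  2.16]
[-2.5 -1.3 81.9] 0.004
```

jog_arm:
  moves:
    - [[-2,-1,40,0],[-2,-1,70,0],[-2,-1,81,0],[-2,-1,81,0],[-2,-1,81,0],[-2,-1,81,0]]

```text
t: 9.15
ee_pos: [558.4, -407.9, 27.3]
ee_rot: [0.389, 3.115, -0.002]
contact_force: [0.0, -0.1, 0.6]
gripper_width: 45.7
finger_force: 0.0
```

jog_arm:
  moves:
    - [[0,0,0,0],[0,0,0,0],[0,0,0,0],[0,0,0,0],[0,0,0,0],[0,0,0,0],[0,0,-20,0],[0,0,-60,0],[0,0,-110,0],[0,0,-125,0],[0,0,-125,0]]
  jaw: -1
  grip_force: 15

```text
t: 10.25
ee_pos: [558.4, -408.3, 153.3]
ee_rot: [0.389, 3.113, -0.003]
contact_force: [-0.6, -0.1, -1.7]
gripper_width: 19.7
finger_force: 15.0
```

```bash
python3 g.py 540,64,150,3.072
```

```text
t 10.25 pos [ 558.4 -408.3  153.3] yaw 2.893 w 19.7 F [-0.6 -0.1 -1.7] tilt [ 0.004 -0.003] q [ 0.07  0.53  0.72  1.47 -0.36  1.27  2.15]
[134.2 453.2   2. ] -0.179
```

jog_arm:
  moves:
    - [[70,227,0,-0.09],[70,227,0,-0.09],[70,227,0,-0.09],[70,227,0,-0.09],[70,227,0,-0.09],[134,453,0,-0.18],[134,453,0,-0.18],[134,453,0,-0.18],[134,453,0,-0.18],[134,453,0,-0.18],[134,453,0,-0.18],[134,453,0,-0.18],[134,453,0,-0.18],[134,453,30,-0.18],[134,453,30,-0.18]]

```text
t: 11.75
ee_pos: [536.8, 63.0, 117.1]
ee_rot: [-0.112, -3.135, 0.003]
contact_force: [-0.5, 1.1, 0.0]
gripper_width: 19.7
finger_force: 15.0
```

```bash
python3 g.py 540,64,35,3.072
```

```text
t 11.75 pos [536.8  63.  117.1] yaw 3.07 w 19.7 F [-0.5  1.1  0. ] tilt [-0.005 -0.002] q [-0.68  0.21  0.54  1.88 -0.12  1.09  1.41]
[-3.5  1.4 82. ] -0.002
```

jog_arm:
  moves:
    - [[-2,1,40,0],[-2,1,65,0],[-2,1,78,0],[-2,1,80,0],[-2,1,80,0],[-2,1,80,0]]

```text
t: 12.35
ee_pos: [542.0, 65.8, 41.5]
ee_rot: [0.108, 3.138, 0.001]
contact_force: [0.3, 0.4, -0.3]
gripper_width: 20.0
finger_force: 15.0
```

jog_arm:
  moves:
    - [[0,0,5,0],[0,0,8.5,0],[0,0,9,0],[0,0,9,0],[0,0,9,0]]

```text
t: 12.85
ee_pos: [541.1, 65.9, 31.1]
ee_rot: [0.108, 3.14, 0.0]
contact_force: [-0.8, 1.0, -0.0]
gripper_width: 19.5
finger_force: 15.0
```

jog_arm:
  moves:
    - [[0,0,1.5,0],[0,0,1.5,0],[0,0,1.5,0]]

```text
t: 13.15
ee_pos: [541.4, 65.8, 30.5]
ee_rot: [0.108, 3.139, 0.001]
contact_force: [-3.4, -0.2, 10.9]
gripper_width: 19.6
finger_force: 15.0
```

jog_arm:
  moves:
    - [[0,0,0,0],[0,0,0,0],[0,0,0,0],[0,0,-15,0],[0,0,-50,0],[0,0,-100,0],[0,0,-120,0],[60,0,-170,0],[110,0,-200,0],[110,0,-200,0],[110,0,-200,0]]
  jaw: 0.05

```text
t: 14.25
ee_pos: [430.1, 73.8, 233.3]
ee_rot: [0.106, 3.136, 0.007]
contact_force: [0.5, -0.3, -0.1]
gripper_width: 45.9
finger_force: 0.0
```

```bash
python3 g.py; python3 - <<'E'
from h import *
im=vision.capture('top')[...,::-1]; sc=vision.capture('scene')[...,::-1]
def c(im,x,y,w,h,s): return cv2.resize(im[y:y+h,x:x+w],(int(w*s),int(h*s)),interpolation=cv2.INTER_CUBIC)
cv2.imwrite('pics/e.png',np.vstack([c(im,260,200,160,60,5),np.hstack([c(im,260,260,80,60,5),c(sc,240,190,100,75,4)])]))
E
```

```text
t 14.25 pos [430.1  73.8 233.3] yaw 3.074 w 45.9 F [ 0.5 -0.3 -0.1] tilt [0.004 0.004] q [-0.8  -0.16  0.48  1.96  0.07  1.32  1.16]
```

View pics/e.png

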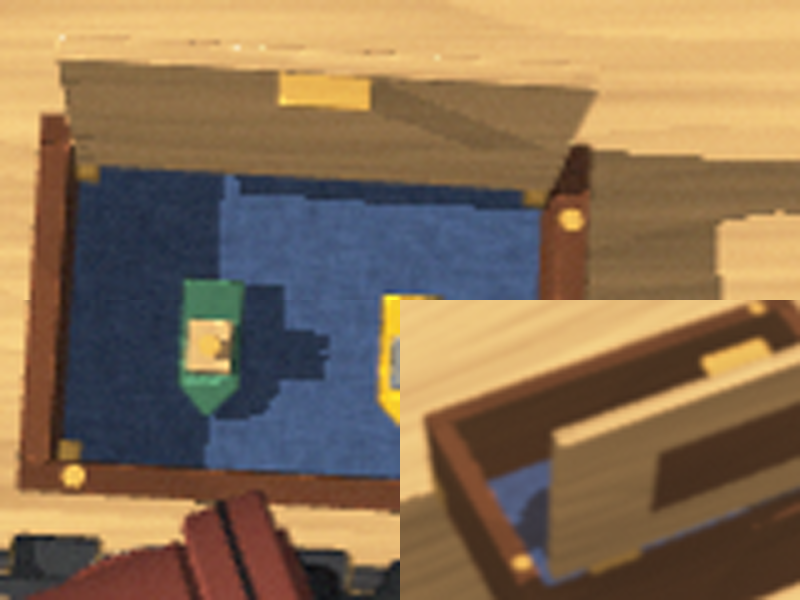

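```bash
python3 g.py 682.4,9.5,235,3.0716 682.4,9.5,165,3.0716
```

```text
t 14.35 pos [431.6  73.5 230.7] yaw 3.073 w 45.5 F [ 0.1 -0.  -0. ] tilt [0.002 0.002] q [-0.8  -0.15  0.48  1.96  0.07  1.32  1.16]
[-254.6  -46.7   -3.8] 0.002
[-254.4  -46.8   66.2] 0.002
```

jog_arm:
  moves:
    - [[0,0,-8,0],[-50,-10,-12,0],[-254,-46,-12,0],[-254,-46,-12,0],[-254,-46,-12,0],[-254,-46,-12,0],[-254,-46,-12,0],[-254,-46,-12,0],[-254,-46,0,0],[-254,-46,30,0],[-254,-46,65,0],[-254,-46,65,0],[-254,-46,65,0]]
  jaw: -1

```text
t: 15.65
ee_pos: [680.6, 10.7, 165.4]
ee_rot: [-0.107, -3.139, -0.001]
contact_force: [0.6, 0.6, 0.0]
gripper_width: 0.3
finger_force: 0.0
```

```bash
python3 g.py 635,12.9,165,3.0716; python3 - <<'E'
from h import *
im=vision.capture('top')[...,::-1]; sc=vision.capture('scene')[...,::-1]
def c(im,x,y,w,h,s): return cv2.resize(im[y:y+h,x:x+w],(int(w*s),int(h*s)),interpolation=cv2.INTER_CUBIC)
cv2.imwrite('pics/f.png',np.hstack([c(im,240,160,160,160,2.5),c(sc,220,150,160,160,2.5)]))
E
```

```text
t 15.65 pos [680.6  10.7 165.4] yaw 3.073 w 0.3 F [0.6 0.6 0. ] tilt [-0.     0.001] q [-0.54  0.49  0.64  1.48 -0.3   1.27  1.64]
[45.7 -0.9  0.4] 0.002
```

View pics/f.png

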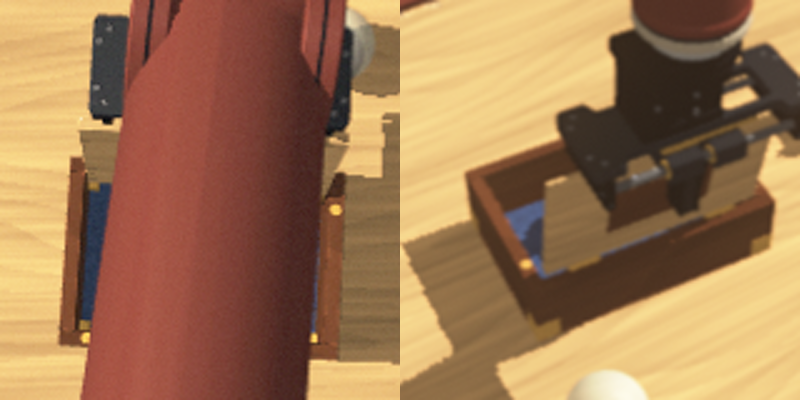

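jog_arm:
  moves:
    - [[10,0,0,0],[20,0,0,0],[30,0,0,0],[38,0,0,0],[46,0,0,0],[54,0,1,0],[62,0,2.5,0],[70,0,4,0],[78,0,6.5,0],[86,0,10,0],[93,0,13,0],[100,0,18,0],[107,0,23,0],[113,0,28,0],[119,0,35,0],[124,0,42,0],[128,0,48,0],[132,0,55,0],[132,0,55,0]]

```text
t: 17.65
ee_pos: [548.5, 19.1, 108.3]
ee_rot: [-0.108, -3.137, 0.001]
contact_force: [0.0, -0.1, 0.1]
gripper_width: 0.4
finger_force: 0.0
```

```bash
python3 g.py 541,19.5,72,3.0716
```

```text
t 17.65 pos [548.5  19.1 108.3] yaw 3.073 w 0.4 F [ 0.  -0.1  0.1] tilt [-0.002 -0.   ] q [-0.69  0.25  0.66  1.88 -0.18  1.07  1.54]
[ 7.4 -0.1 36.3] 0.001
```

jog_arm:
  moves:
    - [[3,0,7,0],[5,0,14,0],[6,0,21,0],[7,0,28,0],[7.5,0,34,0],[7.5,0,37,0],[7.5,0,39,0],[7.5,0,39,0],[7.5,0,39,0]]

```text
t: 18.55
ee_pos: [542.6, 19.5, 70.6]
ee_rot: [0.108, 3.139, -0.0]
contact_force: [0.1, 0.7, -0.3]
gripper_width: 0.6
finger_force: 0.0
```

jog_arm:
  moves:
    - [[0,0,1,0],[0,0,2,0],[0,0,2.5,0],[0,0,2.5,0]]

```text
t: 18.95
ee_pos: [542.7, 19.5, 70.2]
ee_rot: [0.109, 3.139, 0.002]
contact_force: [-11.0, 0.3, 28.0]
gripper_width: 0.7
finger_force: 14.1
```

jog_arm:
  moves:
    - [[0,0,-20,0],[0,0,-60,0],[0,0,-110,0],[60,0,-130,0],[100,0,-130,0],[100,0,-130,0],[100,0,-130,0]]

```text
t: 19.65
ee_pos: [442.2, 27.0, 198.8]
ee_rot: [0.106, 3.138, 0.005]
contact_force: [0.9, -0.8, 0.5]
gripper_width: 0.5
finger_force: 0.0
```

```bash
python3 g.py 523.3,348.2,150,2.835; python3 - <<'E'
from h import *
im=vision.capture('top')[...,::-1]; sc=vision.capture('scene')[...,::-1]
def c(im,x,y,w,h,s): return cv2.resize(im[y:y+h,x:x+w],(int(w*s),int(h*s)),interpolation=cv2.INTER_CUBIC)
cv2.imwrite('pics/i.png',np.vstack([c(im,260,215,133,100,6)[:300,:798],np.hstack([c(sc,380,145,50,75,4),c(sc,240,180,150,75,4)])[:,:798]]))
cv2.imwrite('pics/i2.png',np.vstack([np.hstack([c(im,150,240,80,60,5),c(sc,380,145,80,60,5)]),c(sc,240,180,160,60,5)]))
cv2.imwrite('pics/i1.png',c(im,260,215,133,100,6))
E
```

```text
t 19.65 pos [442.2  27.  198.8] yaw 3.074 w 0.5 F [ 0.9 -0.8  0.5] tilt [0.002 0.003] q [-0.82 -0.13  0.62  2.    0.08  1.25  1.27]
[-59.1 325.8  49.9] 0.239
```

View pics/i1.png

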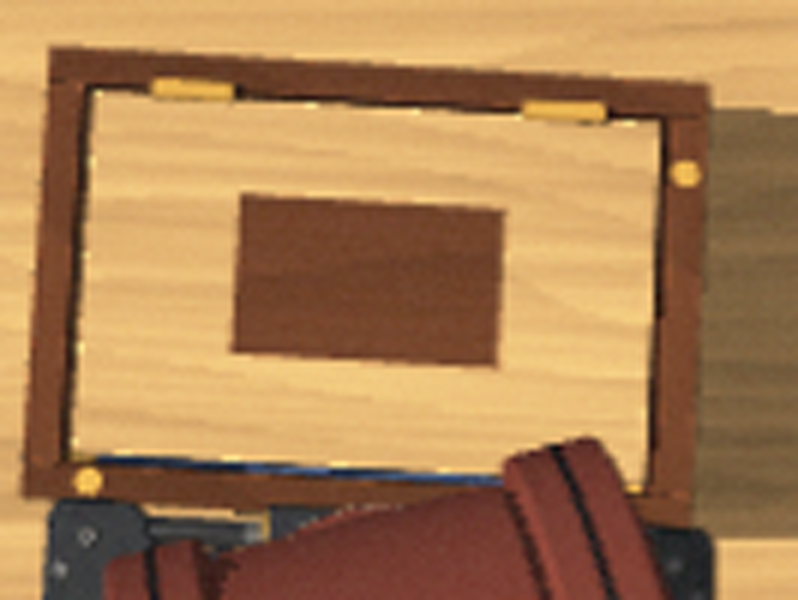

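View pics/i2.png

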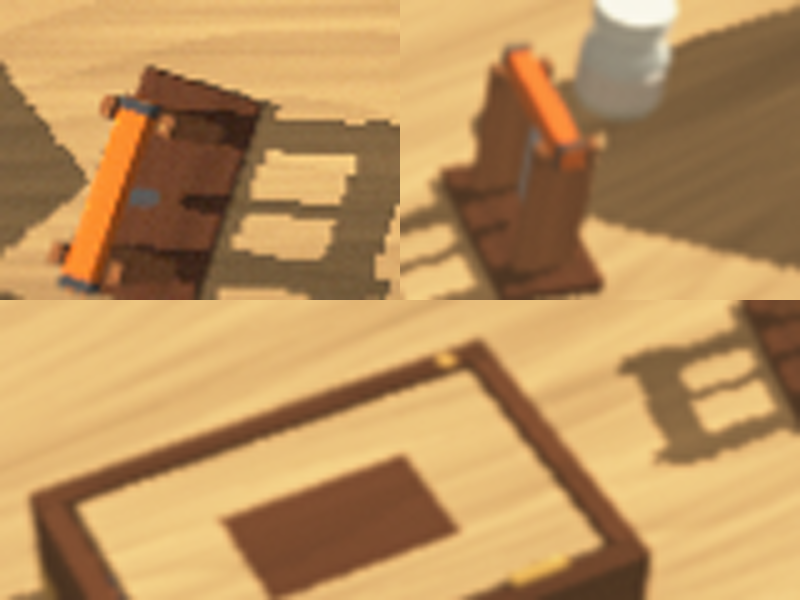

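```bash
python3 - <<'E'
from m import *
a=np.array([[22,495],[50,47],[708,88]])/6+[260,215]; b=np.array([[478,40],[33,195],[648,253]])/5+[240,180]
X=[[-85,125,70],[85,125,70],[85,-125,70]];Y=[[-85,125,70],[-85,-125,70],[85,125,70]]
print('top');fit('top',X,a,[550,20,0]);print('scene');fit('scene',Y,b,[550,20,0])
r=least_squares(lambda p:np.r_[proj('top',T(p,X))-a,proj('scene',T(p,Y))-b].ravel(),[550,20,0]);print('both',r.x,np.abs(r.fun).max())
p=r.x;print('seam',T(p,[[-69,100,70],[-69,-109,70],[50,-109,70]]))
A=np.array([[139,100],[79,288]])/5+[150,240];B=np.array([[117,47],[172,147]])/5+[380,145]
for n,P in(('top',A),('scene',B)):
    e=at(n,P,96);print(n,e,e.mean(0),np.linalg.norm(e[0]-e[1]),np.arctan2(*(e[0]-e[1])[1::-1]))
E
```

```text
top
[554.14  18.86  -0.08] res [[-0.59  0.6 ]
 [ 0.04 -0.24]
 [ 0.55 -0.33]]
scene
[557.51  20.74  -0.07] res [[ 0.21 -0.45]
 [-1.54 -0.04]
 [ 0.83  0.2 ]]
both [555.41  19.95  -0.08] 2.1186493838929437
seam [[494.32 124.97  70.  ]
 [478.22 -83.41  70.  ]
 [596.87 -92.58  70.  ]]
top [[565.15 334.22  96.  ]
 [483.41 359.91  96.  ]] [524.28 347.06  96.  ] 85.68491732630852 -0.30455713510307836
scene [[486.02 366.05  96.  ]
 [566.26 338.48  96.  ]] [526.14 352.26  96.  ] 84.84362701646441 2.810661845245048
```

jog_arm:
  moves:
    - [[-60,325,-10,0.24],[-60,325,-10,0.24],[-60,325,-10,0.24],[-60,325,-10,0.24],[-60,325,-10,0.24],[-60,325,-10,0.24],[-60,325,-10,0.24],[-60,325,-10,0.24],[-60,325,10,0.24],[-60,325,30,0.24],[-60,325,40,0.24],[-60,325,40,0.24]]
  jaw: 0.05

```text
t: 20.95
ee_pos: [524.7, 345.5, 155.5]
ee_rot: [-0.484, -3.102, 0.006]
contact_force: [0.2, 1.3, 1.4]
gripper_width: 45.9
finger_force: 0.0
```

```bash
python3 g.py 525,349.3,70,2.832
```

```text
t 20.95 pos [524.7 345.5 155.5] yaw 2.832 w 45.9 F [0.2 1.3 1.4] tilt [-0.003 -0.003] q [-0.99  0.35  0.43  1.62 -0.15  1.21  0.73]
[ 0.7  4.  85.5] -0.0
```

jog_arm:
  moves:
    - [[0.5,2,25,0],[0.5,2,50,0],[0.5,2,70,0],[0.5,2,82,0],[0.5,2,85,0],[0.5,2,85,0],[0.5,2,85,0]]

```text
t: 21.65
ee_pos: [525.7, 349.0, 74.3]
ee_rot: [0.483, 3.103, 0.002]
contact_force: [0.1, -0.0, 0.5]
gripper_width: 46.1
finger_force: 0.0
```

```bash
python3 g.py 525,349.3,70,2.832
```

```text
t 21.65 pos [525.7 349.   74.3] yaw 2.833 w 46.1 F [ 0.1 -0.   0.5] tilt [0.001 0.001] q [-0.98  0.43  0.41  1.7  -0.19  1.05  0.75]
[0.8 0.  4.3] 0.001
```

jog_arm:
  moves:
    - [[0.5,0,4,0],[0.5,0,4,0],[0.5,0,4,0],[0.5,0,4,0]]

```text
t: 22.05
ee_pos: [524.5, 348.8, 69.3]
ee_rot: [0.483, 3.104, 0.0]
contact_force: [1.2, 0.6, 0.1]
gripper_width: 45.5
finger_force: 0.0
```

jog_arm:
  moves:
    - [[0,0,0,0],[0,0,0,0],[0,0,0,0],[0,0,0,0],[0,0,0,0],[0,0,0,0],[0,0,0,0]]
  jaw: -1
  grip_force: 25

```text
t: 22.75
ee_pos: [524.4, 348.9, 69.1]
ee_rot: [-0.483, -3.104, -0.0]
contact_force: [-0.7, 0.7, -0.3]
gripper_width: 13.5
finger_force: 25.0
```

```bash
python3 g.py
```

```text
t 22.75 pos [524.4 348.9  69.1] yaw 2.833 w 13.5 F [-0.7  0.7 -0.3] tilt [0. 0.] q [-0.98  0.43  0.41  1.7  -0.19  1.05  0.75]
```

jog_arm:
  moves:
    - [[0,0,-20,0],[0,0,-50,0],[0,0,-90,0],[0,0,-110,0],[0,0,-110,0]]

```text
t: 23.25
ee_pos: [526.1, 349.7, 182.6]
ee_rot: [0.483, 3.101, 0.007]
contact_force: [0.5, -0.7, -0.9]
gripper_width: 13.6
finger_force: 25.0
```

```bash
python3 g.py 494.3,125,150,2.833
```

```text
t 23.25 pos [526.1 349.7 182.6] yaw 2.833 w 13.6 F [ 0.5 -0.7 -0.9] tilt [0.004 0.004] q [-1.    0.33  0.43  1.59 -0.14  1.25  0.72]
[ -38.  -223.8   31.7] -0.0
```

jog_arm:
  moves:
    - [[-19,-112,0,0],[-19,-112,0,0],[-19,-112,0,0],[-38,-224,0,0],[-38,-224,0,0],[-38,-224,10,0],[-38,-224,25,0],[-38,-224,45,0],[-38,-224,50,0],[-38,-224,50,0],[-38,-224,50,0],[-38,-224,50,0]]

```text
t: 24.45
ee_pos: [493.1, 124.2, 129.8]
ee_rot: [0.483, 3.103, 0.001]
contact_force: [-0.3, -0.1, -0.1]
gripper_width: 13.9
finger_force: 25.0
```

```bash
python3 g.py 494.3,125,124,2.833; python3 - <<'E'
from h import *
im=vision.capture('top')[...,::-1]; sc=vision.capture('scene')[...,::-1]
def c(im,x,y,w,h,s): return cv2.resize(im[y:y+h,x:x+w],(int(w*s),int(h*s)),interpolation=cv2.INTER_CUBIC)
cv2.imwrite('pics/j.png',np.hstack([c(im,240,250,50,75,8),c(sc,310,155,50,75,8)]))
E
```

```text
t 24.45 pos [493.1 124.2 129.8] yaw 2.833 w 13.9 F [-0.3 -0.1 -0.1] tilt [0.001 0.   ] q [-0.84  0.12  0.54  1.95 -0.07  1.09  1.  ]
[-0.9  1.1  5.8] 0.0
```

View pics/j.png

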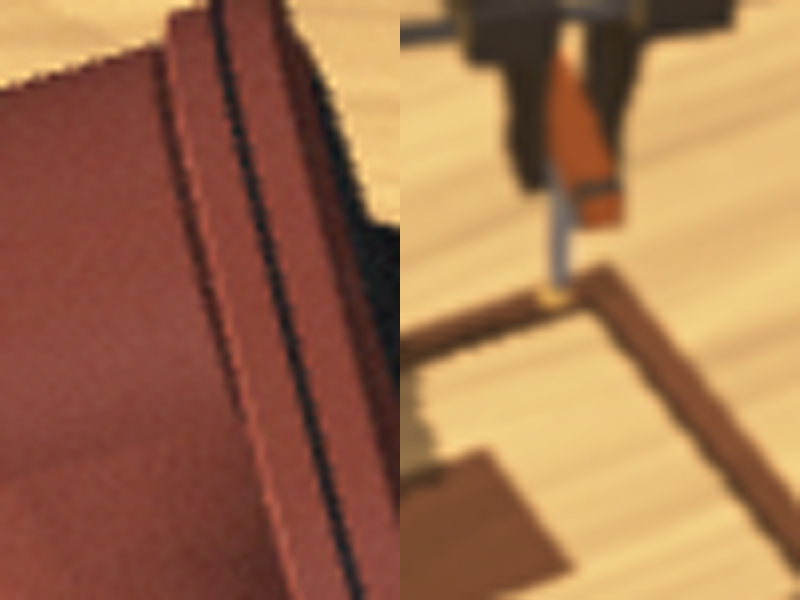

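```bash
python3 - <<'E'
from m import *
f=lambda P:(proj('scene',P)-[310,155])*8+[400,0]
print('tip,tip+shank',f([[493.1,124.2,76.7],[493.1,124.2,116]]))
for p in([555.4,19.95,-.077],[557.5,20.74,-.07],[554.3,18.7,-.072]):
    print(f(T(p,[[-85,125,70],[-71,111,70],[-69,100,70],[-78,100,70]])))
E
```

```text
tip,tip+shank [[555.   295.22]
 [558.49 201.47]]
[[603.61 258.44]
 [585.94 297.89]
 [558.46 312.12]
 [545.26 294.9 ]]
[[606.28 260.28]
 [589.04 299.86]
 [561.71 314.25]
 [548.32 297.07]]
[[596.43 257.02]
 [578.98 296.51]
 [551.59 310.83]
 [538.31 293.67]]
```

```bash
cat > s.py <<'E'
from m import *
P=T([556.3,20.3,-.074],[[-69,100,124],[-69,50,124],[-69,0,124],[-69,-50,124],[-69,-109,124],[-30,-109,124],[10,-109,124],[50,-109,124]])
o=manip.get_obs(); r=R.from_rotvec(o['ee_rot']).inv()
print(o['t'],o['ee_pos'],o['contact_force'],o['gripper_width']);print(np.c_[P,r.apply(P-o['ee_pos'])])
E
python3 s.py
```

```text
24.55 [492.98 124.11 129.68] [-0.23  0.07 -0.83] 13.801652114720293
[[ 494.88  125.13  124.     -1.5     1.55    5.68]
 [ 491.19   75.26  124.    -13.12  -47.08    5.65]
 [ 487.49   25.4   124.    -24.75  -95.71    5.62]
 [ 483.79  -24.46  124.    -36.37 -144.34    5.6 ]
 [ 479.43  -83.3   124.    -50.09 -201.73    5.57]
 [ 518.32  -86.18  124.    -88.02 -192.66    5.6 ]
 [ 558.21  -89.14  124.   -126.92 -183.36    5.63]
 [ 598.1   -92.1   124.   -165.83 -174.06    5.67]]
```

jog_arm:
  moves:
    - [[-1.5,1.5,2,0],[-1.5,1.5,4,0],[-1.5,1.5,5,0],[-1.5,1.5,5.5,0],[-1.5,1.5,5.5,0],[-1.5,1.5,5.5,0],[-1.5,1.5,5.5,0]]

```text
t: 25.25
ee_pos: [494.5, 124.8, 123.6]
ee_rot: [0.483, 3.104, 0.0]
contact_force: [-0.7, -0.2, -0.0]
gripper_width: 13.7
finger_force: 25.0
```

```bash
python3 s.py; python3 - <<'E'
from h import *
sc=vision.capture('scene')[...,::-1]
cv2.imwrite('pics/k.png',cv2.resize(sc[165:215,300:370],(770,550),interpolation=cv2.INTER_CUBIC))
f=lambda P:(proj('scene',P)-[300,165])*11
p=manip.get_obs()['ee_pos']; print(f([p-[0,0,53.1],p-[0,0,20]]))
E
```

```text
25.25 [494.49 124.81 123.6 ] [-0.68 -0.2  -0.03] 13.687549342967099
[[ 494.88  125.13  124.     -0.28    0.42   -0.4 ]
 [ 491.19   75.26  124.    -11.91  -48.2    -0.4 ]
 [ 487.49   25.4   124.    -23.55  -96.83   -0.4 ]
 [ 483.79  -24.46  124.    -35.18 -145.46   -0.4 ]
 [ 479.43  -83.3   124.    -48.91 -202.84   -0.4 ]
 [ 518.32  -86.18  124.    -86.84 -193.76   -0.4 ]
 [ 558.21  -89.14  124.   -125.74 -184.46   -0.4 ]
 [ 598.1   -92.1   124.   -164.64 -175.15   -0.39]]
[[327.96720117 318.2609895 ]
 [332.07795571 210.93264016]]
```

View pics/k.png

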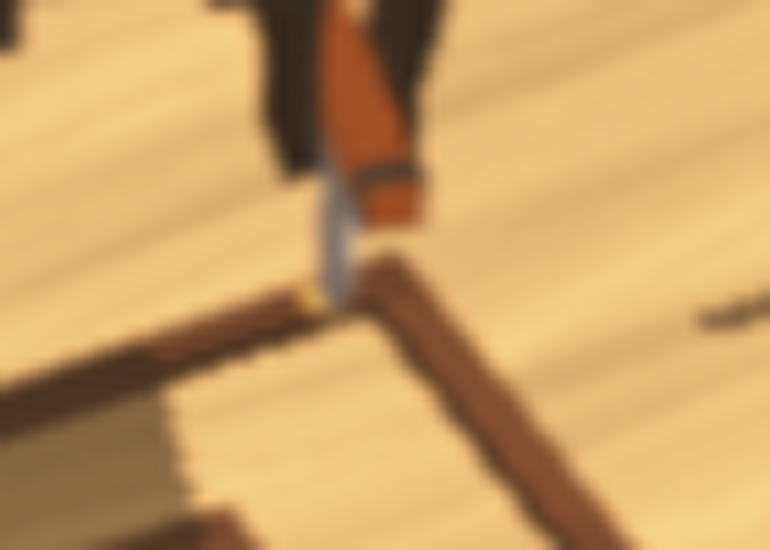

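jog_arm:
  moves:
    - [[-0.6,-2.4,0,0],[-1.3,-4.8,0,0],[-1.9,-7.2,0,0],[-2.6,-9.5,0,0],[-3.2,-11.9,0,0],[-3.8,-14.3,0,0],[-4.5,-16.7,0,0],[-5.1,-19.1,0,0],[-5.8,-21.5,0,0],[-6.4,-23.9,0,0],[-7.0,-26.2,0,0],[-7.7,-28.6,0,0],[-8.3,-31.0,0,0],[-9.0,-33.4,0,0],[-9.6,-35.8,0,0],[-10.2,-38.2,0,0],[-10.9,-40.5,0,0],[-11.5,-42.9,0,0],[-12.2,-45.3,0,0],[-12.8,-47.7,0,0]]

```text
t: 27.3
ee_pos: [492.1, 75.3, 123.5]
ee_rot: [-0.483, -3.104, 0.0]
contact_force: [-0.7, -0.9, -1.2]
gripper_width: 13.7
finger_force: 25.0
```

```bash
python3 s.py
```

```text
27.3 [492.14  75.28 123.54] [-0.73 -0.9  -1.24] 13.727577576531347
[[ 494.88  125.13  124.     12.54   48.32   -0.46]
 [ 491.19   75.26  124.      0.91   -0.3    -0.46]
 [ 487.49   25.4   124.    -10.73  -48.93   -0.46]
 [ 483.79  -24.46  124.    -22.36  -97.56   -0.46]
 [ 479.43  -83.3   124.    -36.09 -154.94   -0.46]
 [ 518.32  -86.18  124.    -74.02 -145.87   -0.46]
 [ 558.21  -89.14  124.   -112.92 -136.56   -0.46]
 [ 598.1   -92.1   124.   -151.82 -127.25   -0.46]]
```

jog_arm:
  moves:
    - [[-0.6,-2.4,0,0],[-1.2,-4.9,0,0],[-1.7,-7.3,0,0],[-2.3,-9.7,0,0],[-2.9,-12.2,0,0],[-3.5,-14.6,0,0],[-4.1,-17.0,0,0],[-4.6,-19.4,0,0],[-5.2,-21.9,0,0],[-5.8,-24.3,0,0],[-6.4,-26.7,0,0],[-7.0,-29.2,0,0],[-7.5,-31.6,0,0],[-8.1,-34.0,0,0],[-8.7,-36.5,0,0],[-9.3,-38.9,0,0],[-9.9,-41.3,0,0],[-10.4,-43.7,0,0],[-11.0,-46.2,0,0],[-11.6,-48.6,0,0]]

```text
t: 29.3
ee_pos: [488.4, 25.4, 123.6]
ee_rot: [-0.483, -3.104, 0.0]
contact_force: [-0.1, 1.1, -0.9]
gripper_width: 13.8
finger_force: 25.0
```

jog_arm:
  moves:
    - [[-0.6,-2.4,0,0],[-1.2,-4.9,0,0],[-1.7,-7.3,0,0],[-2.3,-9.7,0,0],[-2.9,-12.2,0,0],[-3.5,-14.6,0,0],[-4.1,-17.0,0,0],[-4.6,-19.4,0,0],[-5.2,-21.9,0,0],[-5.8,-24.3,0,0],[-6.4,-26.7,0,0],[-7.0,-29.2,0,0],[-7.5,-31.6,0,0],[-8.1,-34.0,0,0],[-8.7,-36.5,0,0],[-9.3,-38.9,0,0],[-9.9,-41.3,0,0],[-10.4,-43.7,0,0],[-11.0,-46.2,0,0],[-11.6,-48.6,0,0]]

```text
t: 31.3
ee_pos: [484.7, -24.4, 123.6]
ee_rot: [-0.483, -3.104, 0.0]
contact_force: [-0.3, 0.1, -0.1]
gripper_width: 13.4
finger_force: 25.0
```

```bash
python3 s.py
```

```text
31.3 [484.71 -24.39 123.57] [-0.27  0.1  -0.12] 13.376523066060527
[[ 494.88  125.13  124.     35.76  145.53   -0.44]
 [ 491.19   75.26  124.     24.12   96.91   -0.44]
 [ 487.49   25.4   124.     12.49   48.28   -0.44]
 [ 483.79  -24.46  124.      0.85   -0.35   -0.43]
 [ 479.43  -83.3   124.    -12.88  -57.73   -0.43]
 [ 518.32  -86.18  124.    -50.81  -48.65   -0.43]
 [ 558.21  -89.14  124.    -89.71  -39.34   -0.43]
 [ 598.1   -92.1   124.   -128.61  -30.03   -0.43]]
```

jog_arm:
  moves:
    - [[-0.6,-2.4,0,0],[-1.2,-4.8,0,0],[-1.7,-7.2,0,0],[-2.3,-9.6,0,0],[-2.9,-12.0,0,0],[-3.5,-14.3,0,0],[-4.0,-16.7,0,0],[-4.6,-19.1,0,0],[-5.2,-21.5,0,0],[-5.8,-23.9,0,0],[-6.3,-26.3,0,0],[-6.9,-28.7,0,0],[-7.5,-31.1,0,0],[-8.1,-33.5,0,0],[-8.6,-35.9,0,0],[-9.2,-38.2,0,0],[-9.8,-40.6,0,0],[-10.4,-43.0,0,0],[-10.9,-45.4,0,0],[-11.5,-47.8,0,0]]

```text
t: 33.3
ee_pos: [481.1, -73.4, 123.6]
ee_rot: [-0.483, -3.104, 0.0]
contact_force: [0.9, 0.2, 0.0]
gripper_width: 13.6
finger_force: 25.0
```

jog_arm:
  moves:
    - [[-0.6,-2.4,0,0],[-1.2,-4.8,0,0],[-1.7,-7.2,0,0],[-2.3,-9.6,0,0],[-2.3,-9.6,0,0],[-2.3,-9.6,0,0]]

```text
t: 33.9
ee_pos: [480.5, -83.0, 123.6]
ee_rot: [0.483, 3.104, 0.0]
contact_force: [-0.7, -0.8, -0.5]
gripper_width: 13.8
finger_force: 25.0
```

```bash
python3 s.py; python3 - <<'E'
from h import *
sc=vision.capture('scene')[...,::-1]
p=manip.get_obs()['ee_pos']; c=proj('scene',[p-[0,0,53.1]])[0]; print(c)
x,y=(c-[35,25]).astype(int)
cv2.imwrite('pics/l.png',cv2.resize(sc[y:y+50,x:x+70],(770,550),interpolation=cv2.INTER_CUBIC))
f=lambda P:(proj('scene',P)-[x,y])*11
print(f([p-[0,0,53.1],p-[0,0,20]]))
from m import T
print(f(T([556.3,20.3,-.074],[[-85,-125,70],[-69,-109,70],[-30,-109,70]])))
E
```

```text
33.9 [480.45 -83.03 123.58] [-0.73 -0.76 -0.54] 13.808967680925003
[[ 494.88  125.13  124.     49.53  202.69   -0.42]
 [ 491.19   75.26  124.     37.89  154.07   -0.42]
 [ 487.49   25.4   124.     26.26  105.44   -0.42]
 [ 483.79  -24.46  124.     14.62   56.81   -0.42]
 [ 479.43  -83.3   124.      0.89   -0.57   -0.42]
 [ 518.32  -86.18  124.    -37.04    8.51   -0.42]
 [ 558.21  -89.14  124.    -75.94   17.82   -0.42]
 [ 598.1   -92.1   124.   -114.84   27.13   -0.42]]
[253.63390576 220.76139544]
[[391.9729634  283.37534985]
 [377.67882837 176.08399677]]
[[293.98 259.15]
 [388.82 282.52]
 [456.61 400.01]]
```

View pics/l.png

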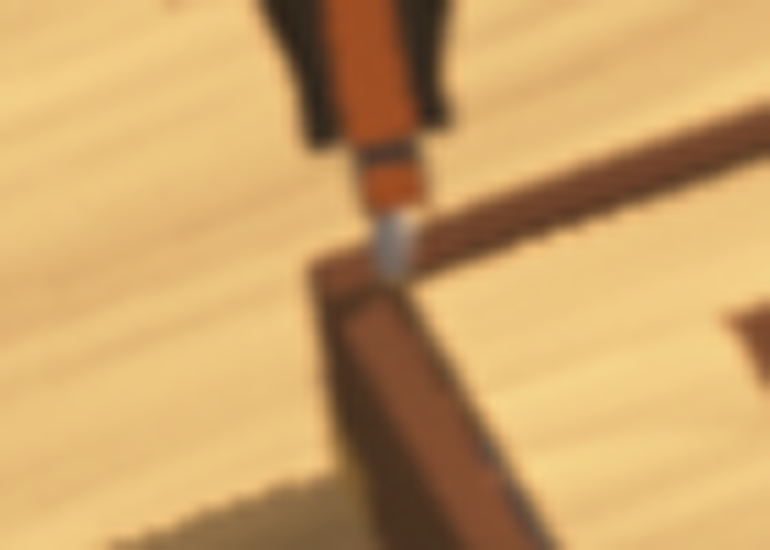

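jog_arm:
  moves:
    - [[-2.4,0.9,0,0],[-4.9,1.8,0,0],[-7.4,2.5,0,0],[-9.9,3.2,0,0],[-12.4,3.8,0,0],[-14.9,4.4,0,0],[-17.4,5.0,0,0],[-19.9,5.6,0,0],[-22.4,6.2,0,0],[-24.9,6.8,0,0],[-27.4,7.4,0,0],[-29.9,8.0,0,0],[-32.5,8.6,0,0],[-35.0,9.2,0,0],[-37.5,9.8,0,0],[-40.0,10.4,0,0],[-42.4,11.0,0,0],[-44.9,11.6,0,0],[-47.3,12.2,0,0],[-49.8,12.8,0,0]]

```text
t: 35.95
ee_pos: [532.0, -86.0, 123.6]
ee_rot: [-0.483, -3.104, 0.0]
contact_force: [-0.6, 0.3, -1.6]
gripper_width: 13.8
finger_force: 25.0
```

jog_arm:
  moves:
    - [[-2.4,0.6,0,0],[-4.9,1.2,0,0],[-7.3,1.7,0,0],[-9.7,2.3,0,0],[-12.2,2.9,0,0],[-14.6,3.5,0,0],[-17.0,4.1,0,0],[-19.4,4.6,0,0],[-21.9,5.2,0,0],[-24.3,5.8,0,0],[-26.7,6.4,0,0],[-29.2,7.0,0,0],[-31.6,7.6,0,0],[-34.0,8.1,0,0],[-36.5,8.7,0,0],[-38.9,9.3,0,0],[-41.3,9.9,0,0],[-43.7,10.5,0,0],[-46.2,11.0,0,0],[-48.6,11.6,0,0]]

```text
t: 37.95
ee_pos: [581.8, -89.8, 123.6]
ee_rot: [-0.483, -3.104, 0.0]
contact_force: [-0.6, 0.2, -0.6]
gripper_width: 13.5
finger_force: 25.0
```

```bash
python3 s.py
```

```text
37.95 [581.79 -89.76 123.56] [-0.62  0.18 -0.58] 13.522077942001506
[[494.88 125.13 124.   148.11 178.3   -0.45]
 [491.19  75.26 124.   136.48 129.68  -0.45]
 [487.49  25.4  124.   124.84  81.05  -0.44]
 [483.79 -24.46 124.   113.21  32.42  -0.44]
 [479.43 -83.3  124.    99.48 -24.96  -0.44]
 [518.32 -86.18 124.    61.55 -15.89  -0.44]
 [558.21 -89.14 124.    22.65  -6.58  -0.44]
 [598.1  -92.1  124.   -16.25   2.73  -0.44]]
```

jog_arm:
  moves:
    - [[-2.4,0.6,0,0],[-4.8,1.2,0,0],[-7.3,1.8,0,0],[-9.7,2.4,0,0],[-12.1,2.9,0,0],[-14.5,3.5,0,0],[-16.9,4.1,0,0],[-16.9,4.1,0,0],[-16.9,4.1,0,0],[-16.9,4.1,0,0],[-16.9,4.1,0,0]]

```text
t: 39.05
ee_pos: [598.9, -90.9, 123.6]
ee_rot: [-0.483, -3.104, -0.0]
contact_force: [-0.7, 0.1, -1.0]
gripper_width: 14.0
finger_force: 25.0
```

jog_arm:
  moves:
    - [[0,0,-10,0],[0,0,-25,0],[0,0,-45,0],[0,0,-62,0],[0,0,-62,0],[0,0,-62,0]]

```text
t: 39.65
ee_pos: [599.2, -90.9, 186.3]
ee_rot: [0.483, 3.103, 0.001]
contact_force: [0.2, 0.0, -0.3]
gripper_width: 13.5
finger_force: 25.0
```

```bash
python3 g.py 524.4,348.9,180,2.833
```

```text
t 39.65 pos [599.2 -90.9 186.3] yaw 2.833 w 13.5 F [ 0.2  0.  -0.3] tilt [0.001 0.   ] q [-0.5   0.31  0.72  1.66 -0.21  1.25  1.52]
[205.  396.3   6.4] -0.0
```

jog_arm:
  moves:
    - [[30,60,0,0],[60,120,0,0],[85,170,0,0],[110,215,0,0],[130,255,0,0],[150,295,0,0],[170,330,0,0],[185,360,0,0],[198,382,0,0],[203,392,0,0],[205,396,0,0],[205,396,0,0],[205,396,0,0],[205,396,0,0]]

```text
t: 41.05
ee_pos: [524.8, 346.8, 185.7]
ee_rot: [0.487, 3.103, -0.0]
contact_force: [0.6, -0.0, -0.4]
gripper_width: 13.6
finger_force: 25.0
```

```bash
python3 g.py 524.4,348.9,85,2.833
```

```text
t 41.05 pos [524.8 346.8 185.7] yaw 2.83 w 13.6 F [ 0.6 -0.  -0.4] tilt [ 0. -0.] q [-1.06  0.33  0.51  1.59 -0.17  1.26  0.74]
[  1.    1.9 100.7] -0.003
```

jog_arm:
  moves:
    - [[0.5,1,10,0],[0.5,1,30,0],[0.5,1,50,0],[0.5,1,70,0],[0.5,1,85,0],[0.5,1,92,0],[0.5,1,95,0],[0.5,1,95,0],[0.5,1,95,0],[0.5,1,95,0]]

```text
t: 42.05
ee_pos: [524.3, 350.0, 91.4]
ee_rot: [0.483, 3.103, 0.002]
contact_force: [0.7, 0.7, -0.0]
gripper_width: 13.7
finger_force: 25.0
```

```bash
python3 g.py 524.4,348.9,69.3,2.833
```

```text
t 42.05 pos [524.3 350.   91.4] yaw 2.833 w 13.7 F [ 0.7  0.7 -0. ] tilt [0.001 0.001] q [-1.04  0.42  0.48  1.69 -0.22  1.09  0.77]
[-0.5 -1.1 22.1] -0.0
```

jog_arm:
  moves:
    - [[-0.3,-1,3,0],[-0.3,-1,7,0],[-0.3,-1,11,0],[-0.3,-1,15,0],[-0.3,-1,18,0],[-0.3,-1,20,0],[-0.3,-1,21,0],[-0.3,-1,21,0],[-0.3,-1,21,0],[-0.3,-1,21,0]]

```text
t: 43.05
ee_pos: [523.9, 348.8, 69.7]
ee_rot: [0.483, 3.104, 0.0]
contact_force: [0.3, 0.3, 0.2]
gripper_width: 13.6
finger_force: 25.0
```

```bash
python3 g.py 524.4,348.9,69.3,2.833
```

```text
t 43.05 pos [523.9 348.8  69.7] yaw 2.833 w 13.6 F [0.3 0.3 0.2] tilt [0. 0.] q [-1.03  0.44  0.48  1.71 -0.23  1.05  0.78]
[-0.4  0.3  0.4] -0.0
```

Release, rise slowly, and check.

jog_arm:
  moves:
    - [[0,0,0.5,0],[0,0,0.5,0],[0,0,0.5,0],[0,0,0.5,0],[0,0,0.5,0],[0,0,-10,0],[0,0,-30,0],[0,0,-60,0],[0,0,-100,0],[30,-40,-120,0],[60,-80,-120,0],[80,-120,-120,0],[80,-160,-120,0],[80,-160,-120,0],[80,-160,-120,0]]
  jaw: 0.05

```text
t: 44.55
ee_pos: [399.1, 220.4, 190.7]
ee_rot: [0.485, 3.104, 0.004]
contact_force: [-0.4, -0.0, -0.0]
gripper_width: 45.7
finger_force: 0.0
```

```bash
python3 g.py; python3 - <<'E'
from h import *
im=vision.capture('top')[...,::-1]; sc=vision.capture('scene')[...,::-1]
def c(im,x,y,w,h,s): return cv2.resize(im[y:y+h,x:x+w],(int(w*s),int(h*s)),interpolation=cv2.INTER_CUBIC)
cv2.imwrite('pics/n.png',np.vstack([np.hstack([c(im,150,240,80,60,5),c(sc,380,145,80,60,5)]),c(sc,220,175,200,75,4)]))
E
```

```text
t 44.55 pos [399.1 220.4 190.7] yaw 2.832 w 45.7 F [-0.4 -0.  -0. ] tilt [0.001 0.003] q [-1.14 -0.08  0.52  1.98  0.04  1.23  0.63]
```

View pics/n.png

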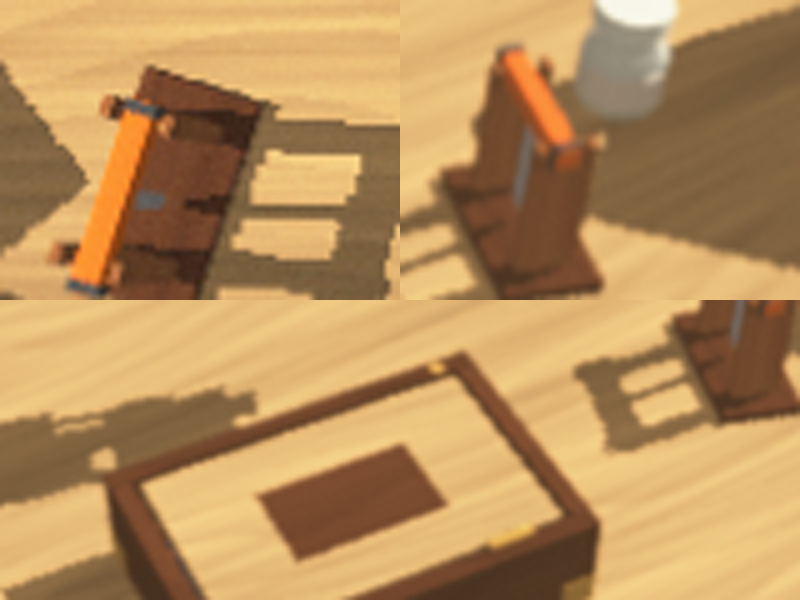

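```bash
python3 -c "
from bench import manip
print(manip.sign_off())"
```

```text
the job is handed in; nothing more can be done
None
```

I stood the yellow and green boats (the only two on the desk) in the case, shut the lid flush, traced the seam between the brass dots at about 25 mm/s, hung the stylus back in its stand and handed the job in at about 45 s; no verdict came back, the two cameras differ by 2–3 mm on where the case is, and the tip ran about 0.5 mm above the rim.

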